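Sort the measured pieces back into their trays

TASK

Sort the four loose steel pieces in front of the trays into the three white trays: each goes into the tray that already holds its like, one piece to each empty bay (the two gauge blocks in either order). Set each piece down in the middle of its bay, flat on the tray floor and the same way up as it stands now, and leave the black loupe where it is.

Things in the scene. Friction and masses are not known exactly. Their poses are not given: they have to be found in the camera images.
- tall_gauge_c (a point): centre (10 mm above its underside) of a loose steel gauge block, the taller of the two: a slim bar 30 mm long along its y axis, 9 mm wide along its x axis, 20 mm high; grip it across the 9 mm
- low_gauge_c (a point): centre (6 mm above its underside) of the other loose steel gauge block, lower: 30 mm long along its y axis, 9 mm wide along its x axis, 12 mm high; grip it across the 9 mm
- test_block_c (a point): centre (5 mm above its underside) of a loose flat square steel hardness test block, 50 x 50 mm along its x and y axes and 10 mm thick
- turned_part_c (a point): centre (22 mm above its underside) of a loose turned steel part, round and stepped, 42 mm across its foot flange, 44 mm high, standing upright on the flange: flange 42 mm across and 12 mm high, above it a middle step 28 mm across up to 30 mm, then a spigot 18 mm across
- gauge_tray: white tray 155 (x) x 120 mm (y), fixed; walls 3 mm thick, 8 mm high from the bench, floor 3 mm. Origin: centre of underside; +x to the back, away from the robot, +y left. Back bay holds a fixed 20 mm high gauge block. Its empty front part (at -x) is halved by an 8 mm high, 3 mm thick rib along x into two bays, each 92 (x) x 55 mm (y), centres x = -29, y = +28.5 and -28.5 mm
- block_tray: white tray 155 (x) x 120 mm (y), fixed; walls 3 mm thick, 8 mm high from the bench, floor 3 mm. Origin: centre of underside; +x to the back, away from the robot, +y left. Back bay holds a fixed square test block, 10 mm thick. One empty front bay (at -x), 92 (x) x 114 mm (y), centre x = -29 mm, y = 0
- part_tray: white tray 155 (x) x 120 mm (y), fixed; walls 3 mm thick, 8 mm high from the bench, floor 3 mm. Origin: centre of underside; +x to the back, away from the robot, +y left. Back bay holds a fixed turned part, 44 mm high. One empty front bay (at -x), 92 (x) x 114 mm (y), centre x = -29 mm, y = 0
- loupe_c (a point): centre (23 mm above its underside) of a black eye loupe, round, 43 mm across, 46 mm high, that stands loose among the pieces; it is not to be moved

How it is judged:
By the outcome, as a careful person would: the job done as asked, in the order asked, and still so for the second after the job is handed in, with the robot touching nothing.
It also fails if it takes over 96 s, if anything falls off the work surface, if the arm or the gripper's body presses on something with over 40 N, if the wrist force passes 120 N, or if a joint passes its speed limit or range.

ROBOT

A 6-joint arm with a two-finger parallel gripper is mounted at the origin on a cart in front of the work surface, level with it; the furniture and walls round the work are solid. World frame = base frame: x ahead of the robot, y to its left, z up, the work surface at z = 0. Lengths are in m, angles in rad, forces in N, time in s.
With the tool pointing down it reaches from about 0.35 to 0.85 m from the base axis. Payload 8.1 kg.
Tool frame: the origin (TCP) lies on the centre line of the jaws, within the pads' length; the fingertips stand 19 mm ahead of it and the grasp point (between the pads) is the TCP (ctrl.tcp_to_tips is the distance from the TCP to the fingertips, in m); z points along the fingers, y is the line along which they close (so a half turn about z gives the same grasp; the last joint's range is limited). The gripper opens to 93 mm and grips with 3 to 60 N. Pads are 15 mm wide; open, the fingers measure 128 mm over their backs; the gripper's body (75 mm by 188 mm) begins 65 mm behind the grasp point.
Start: joints at [1.262, 0.13, 1.488, -0, 1.523, -0.085], TCP at [0.133, 0.585, 0.238] pointing down, gripper open.
Joint ranges: [-2.96, 2.96], [-0.89, 2.26], [0.02, 2.5], [-1.34, 4.48], [0, 2.73], [-2.66, 2.66]. Speed limits (rad/s): [2.39, 2.39, 2.79, 3.14, 3.14, 3.14].

INTERFACE

Orientations are given as a unit quaternion [x, y, z, w].
In Python, from cell import ctrl, camera, camera_params, close_job gives the robot as it stands. The module is installed in compiled form; this text tells all that it offers.
- The arm moves only by the tool jog_arm, never from a script. Its arguments are lists of equal length, an entry for each row: "fingers": the closure, from 0 (fully open) to 1 (shut); "translation": the shift along the tool's x, y, z in mm, a list of three; "yaw": the turn about the tool's z in rad. In form: {"fingers": [fingers, ...], "translation": [[tx, ty, tz], ...], "yaw": [yaw, ...]}. A call has 1 to 20 rows; each row shifts and turns the commanded pose from where the row before left it, along the tool's axes as they then stand; what a row does not reach is not made up. A row lasts 1/8 s, in which the tool goes at most 62.5 mm and 10.7 degrees, less where a joint would pass 70% of its speed; a pose out of reach is approached as far as the arm can. A call with a gripper value outside its range is refused whole. The fingers move at their own pace and stop on an object; "squeeze" is the grip in N (left out, the last holds). Time passes only in rows, so rows that do not move let the fingers close. It gives the time, the measured TCP pose, the force, the opening and the grip force at its end, in the units of the state.
- ctrl.observe(): the state, without advancing time (a new reading comes with each control period).
- camera(name): name is "scene" or "side" or "wrist"; returns the picture (480x640x3 uint8, red, green, blue); there is no depth.
- camera_params(name): a dict with "mtx" (3x3 intrinsics, pixels), "R" (3x3) and "t" (3): a world point X has camera coordinates R X + t; the wrist camera has in their place "T_tool_cam" (4x4, takes a point from camera to tool coordinates, whose origin is the TCP and whose axes are the flange's). Camera axes: x right, y down, z forward; pixel columns grow to the right and rows downward; lengths in m; the calibration is good to about 2 mm. The wrist camera is an equidistant fisheye: a pixel r from the principal point sees the ray r / f radians off the axis. A picture is of the moment at which its call begins: read the wrist's pose just before it. camera_params takes no time and is no camera call.
- close_job(): hands the job in; it is judged then, once.
The state is a dict: "clock": time; "joints": joint angles; "joint_velocities": joint speeds; "tau": joint torques, N m; "ee_pos": TCP position; "tool_rot": TCP orientation; "force": force on the tool from outside, world axes, zero at the start; "torque": the same for the moment, N m; "width": finger opening in m; "gripper_force": force on a finger pad.
Only numpy, scipy, OpenCV 4.12 (cv2) and the standard library are available. Lean on these libraries where they do the work, as an engineer would, in place of code of your own. Each camera call takes 0.05 s, during which the arm holds its last target. There are 200 camera calls.

## Working session

There is one attempt and no reset: what is moved stays moved. The work goes in short steps, Python scripts to look and compute and a tool call to move; the robot and the scene stay as the last step left them, time stands still between calls to the robot, and variables do not carry over. Pictures are saved under pics/ and viewed, at most 18 in all, crops included, and the job is handed in when it is done.

Besides the shell and the picture viewer there is one more tool, called as a command line: name --pt "numbers of a row" for each row, then --argument value for the rest. jog_arm: Moves the arm, as the interface text tells. Its arguments: {"type":"object","properties":{"fingers":{"type":"array"},"translation":{"type":"array"},"yaw":{"type":"array"},"squeeze":{"type":"number"}},"required":["fingers","translation","yaw"]}

```bash
mkdir -p pics; python3 - <<'E'
from cell import ctrl,camera,camera_params
import cv2
o=ctrl.observe();print(o)
for n in("scene","side","wrist"):
    cv2.imwrite(f"pics/{n}0.png",camera(n)[:,:,::-1]);print(n,camera_params(n))
E
```

```text
{'clock': 0.0, 'joints': array([ 1.26161739e+00,  1.31162414e-01,  1.48921915e+00,  1.08369871e-05,
        1.52300135e+00, -8.53992124e-02]), 'joint_velocities': array([ 5.37288658e-04, -2.91569071e-04, -9.63418829e-04,  2.16772135e-03,
        6.59721959e-04,  9.50362713e-05]), 'tau': array([-1.97174755e-03, -5.59823048e+01, -4.91766465e+01,  7.65286759e-02,
        3.49283824e-02, -1.99185370e-04]), 'ee_pos': array([0.1329679 , 0.58455673, 0.23661969]), 'tool_rot': array([ 1.11656761e-01,  9.93746430e-01, -8.76704926e-04, -1.80763031e-04]), 'force': array([ 0.2786051 , -0.34844785, -0.24483335]), 'torque': array([ 0.01837533, -0.04700493, -0.03163197]), 'gripper_force': 0.0, 'width': 0.09297304464215786}
scene {'mtx': array([[555.04604215,   0.        , 319.93302295],
       [  0.        , 555.04604215, 244.23504005],
       [  0.        ,   0.        ,   1.        ]]), 'R': array([[-0.91347392, -0.40618792, -0.02401594],
       [-0.18629318,  0.46996705, -0.86280115],
       [ 0.36174611, -0.78367234, -0.50497268]]), 't': array([0.56296393, 0.13043286, 0.83967404])}
side {'mtx': 
[... 183 characters left out ...]
.22721062, -0.02016671],
       [-0.16807786, -0.65484253, -0.73683858],
       [ 0.15421153,  0.72080274, -0.67576787]]), 't': array([-0.56905637,  0.15704693,  0.91664642])}
wrist {'mtx': array([[371.64829954,   0.        , 320.07728194],
       [  0.        , 371.64829954, 233.23994505],
       [  0.        ,   0.        ,   1.        ]]), 'T_tool_cam': array([[-6.82989035e-04, -9.68499576e-01, -2.49014267e-01,
         6.76639321e-02],
       [ 9.99999460e-01, -8.56375272e-04,  5.87959969e-04,
         6.67090269e-04],
       [-7.82688641e-04, -2.49013731e-01,  9.68499638e-01,
        -1.45858353e-01],
       [ 0.00000000e+00,  0.00000000e+00,  0.00000000e+00,
         1.00000000e+00]])}
```

View pics/scene0.png

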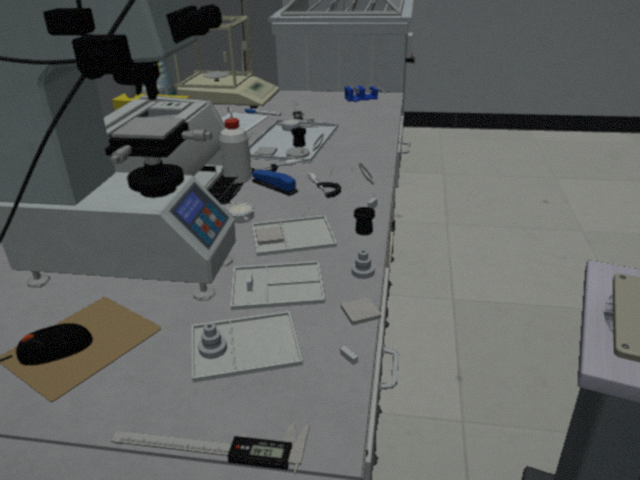

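View pics/side0.png

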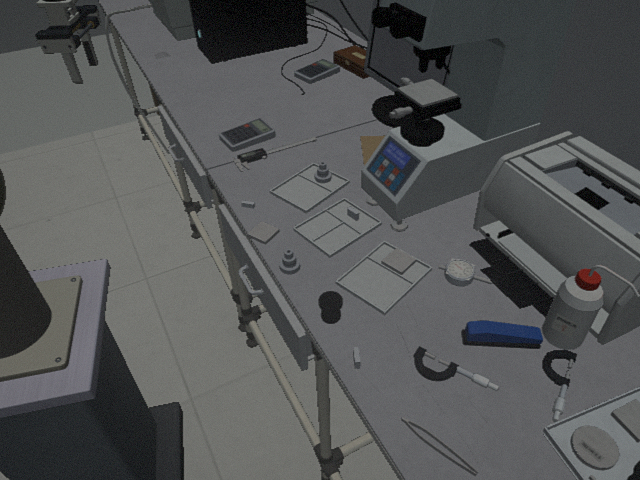

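View pics/wrist0.png

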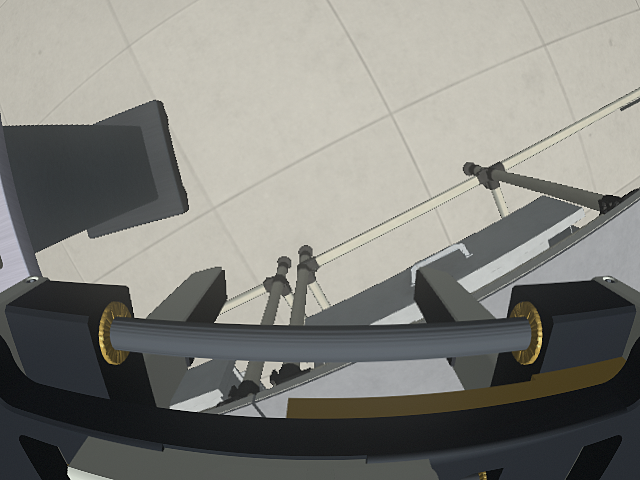

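The scene view shows, from near to far: a gauge (348,353), the test block (361,310), the turned part (363,263), the loupe (364,220) and the second gauge (373,202). The trays are at (246,346) part, (277,284) gauge and (293,234) block. In the side view the same pieces are at (247,204), (264,232), (289,262), (331,307) and (357,356). The wrist view shows only the floor and the bench edge.

```bash
cat > h.py <<'E'
import numpy as np,cv2
from scipy.spatial.transform import Rotation as Ro
from cell import ctrl,camera,camera_params
def ray(n,u,v,o=None):
    p=camera_params(n);K=p["mtx"];x=(u-K[0,2])/K[0,0];y=(v-K[1,2])/K[1,1]
    if n!="wrist":
        R=p["R"];return -R.T@p["t"],R.T@np.array([x,y,1])
    r=np.hypot(x,y);d=np.array([x*np.sin(r)/max(r,1e-9),y*np.sin(r)/max(r,1e-9),np.cos(r)])
    T=p["T_tool_cam"];Rt=Ro.from_quat(o["tool_rot"]).as_matrix()
    return o["ee_pos"]+Rt@T[:3,3],Rt@T[:3,:3]@d
def onz(n,u,v,z,o=None):
    c,d=ray(n,u,v,o);return c+d*(z-c[2])/d[2]
def pix(X,o):
    p=camera_params("wrist");K=p["mtx"];T=p["T_tool_cam"];Rt=Ro.from_quat(o["tool_rot"]).as_matrix()
    c=T[:3,:3].T@(Rt.T@(np.array(X)-o["ee_pos"])-T[:3,3]);a=np.arctan2(np.hypot(*c[:2]),c[2])/np.hypot(*c[:2])
    return K[0,0]*a*c[0]+K[0,2],K[1,1]*a*c[1]+K[1,2]
E
python3 - <<'E'
from h import *
np.set_printoptions(precision=4,suppress=True)
P=dict(gA=((348,353),(247,204),.008),blk=((361,310),(264,232),.01),part=((363,263),(289,262),.02),loupe=((364,220),(331,307),.023),gB=((373,202),(357,356),.01))
for k,(a,b,z) in P.items(): print(k,onz("scene",*a,z),onz("side",*b,z))
a=cv2.imread("pics/scene0.png")[190:390,180:400];b=cv2.imread("pics/side0.png")[150:380,230:440]
cv2.imwrite("pics/c1.png",cv2.resize(a,None,fx=3,fy=3,interpolation=cv2.INTER_CUBIC))
cv2.imwrite("pics/c2.png",cv2.resize(b,None,fx=2.6,fy=2.6,interpolation=cv2.INTER_CUBIC))
E
```

```text
gA [0.4588 0.2537 0.008 ] [0.4553 0.2526 0.008 ]
blk [0.4761 0.1531 0.01  ] [0.4797 0.1431 0.01  ]
part [0.5162 0.0349 0.02  ] [0.5148 0.0291 0.02  ]
loupe [ 0.5688 -0.1142  0.023 ] [ 0.568  -0.1067  0.023 ]
gB [ 0.5877 -0.2242  0.01  ] [ 0.5877 -0.2105  0.01  ]
```

View pics/c1.png

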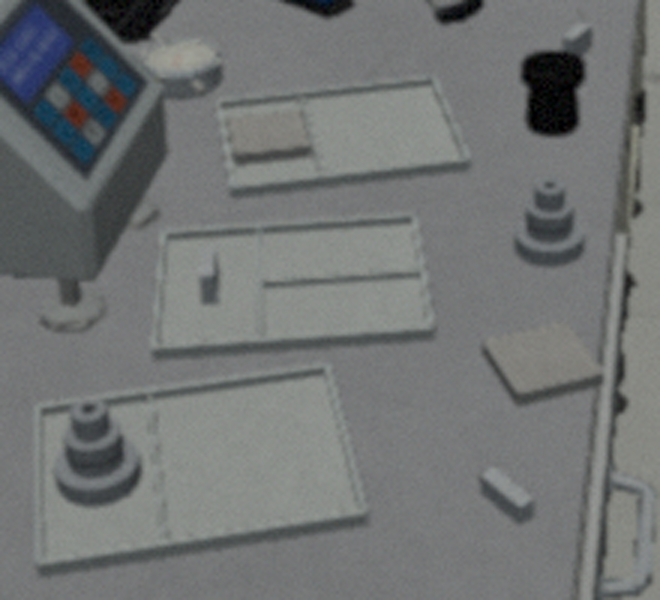

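View pics/c2.png

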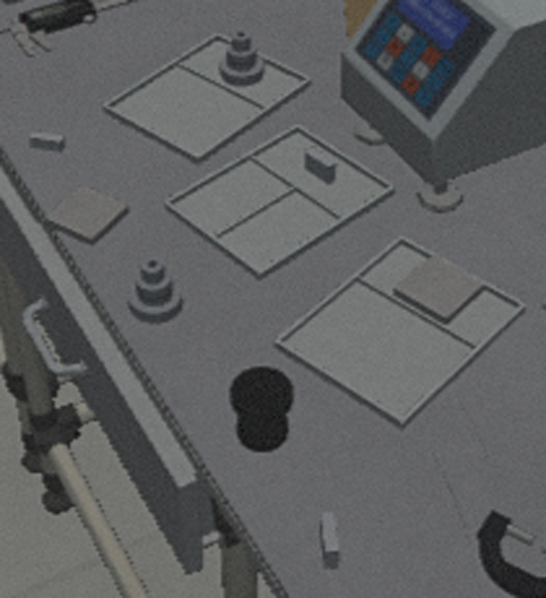

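The crops show the tray corners clearly: part tray side (105,106)-(311,80), gauge tray (167,203)-(393,188), block tray (277,343)-(524,307). I'll cast these to poses.

```bash
python3 - <<'E'
from h import *
np.set_printoptions(precision=4,suppress=True)
T=dict(part=([(38,405),(330,368),(367,517),(40,568)],[(105,106),(217,37),(311,80),(198,158)]),
gauge=([(160,235),(418,218),(433,332),(155,352)],[(167,203),(298,127),(393,188),(261,275)]),
block=([(219,102),(435,80),(469,160),(231,190)],[(277,343),(403,239),(524,307),(403,425)]))
for k,(s,d) in T.items():
  A=np.array([onz("scene",u/3+180,v/3+190,.008)[:2] for u,v in s],np.float32)
  B=np.array([onz("side",u/2.6+230,v/2.6+150,.008)[:2] for u,v in d],np.float32)
  for C in(A,B): print(k,cv2.minAreaRect(C*1000), C.mean(0))
E
```

```text
part ((608.9266967773438, 291.1494140625), (153.29930114746094, 121.83021545410156), 35.34851837158203) [0.6084 0.2918]
part ((610.99755859375, 285.06903076171875), (152.61285400390625, 116.72667694091797), 34.83059310913086) [0.6104 0.2843]
gauge ((637.0076904296875, 135.1661834716797), (156.5170440673828, 118.32618713378906), 28.850759506225586) [0.6368 0.1349]
gauge ((639.2637329101562, 126.45325469970703), (151.85841369628906, 117.7212905883789), 28.893400192260742) [0.6393 0.127 ]
block ((689.4273681640625, -33.376739501953125), (153.9647216796875, 119.674072265625), 33.83551788330078) [ 0.6903 -0.0343]
block ((691.9275512695312, -41.195838928222656), (152.72052001953125, 117.84199523925781), 34.36445236206055) [ 0.6916 -0.0408]
```

jog_arm --fingers '[0,0,0,0,0,0,0,0,0,0,0,0]' --pt "-39 -25 9" --pt "-39 -25 9" --pt "-39 -25 9" --pt "-39 -25 9" --pt "-39 -25 9" --pt "-39 -25 9" --pt "-39 -25 9" --pt "-39 -25 9" --pt "-39 -25 9" --pt "-39 -25 6" --pt "0 0 0" --pt "0 0 0" --yaw '[0,0,0,0,0,0,0,0,0,0,0,0]'

```text
clock: 1.65
ee_pos: [0.4575, 0.2549, 0.1504]
tool_rot: [0.112, 0.994, -0.0, -0.0]
force: [-1.0, 0.9, -0.0]
width: 0.0929
gripper_force: 0.0
```

```bash
cat >> h.py <<'E'
def snap(name):
    o=ctrl.observe();im=camera("wrist")[:,:,::-1].copy();cv2.imwrite(f"pics/{name}.png",im);np.save(f"pics/{name}.npy",o,allow_pickle=True);return o,im
def delta(x,y,z,yaw=None,o=None):
    "steps in tool axes (mm) and yaw (rad) from the present pose; yaw = wanted world angle of tool y (mod pi); shift given for after the turn"
    o=o or ctrl.observe();R=Ro.from_quat(o["tool_rot"]).as_matrix();w=0
    if yaw is not None:
        a=np.arctan2(R[1,1],R[0,1]);w=-((yaw-a+np.pi/2)%np.pi-np.pi/2);
    R2=R@Ro.from_euler("z",w).as_matrix();d=np.array([x,y,z])-o["ee_pos"]
    print("yaw %.3f"%w,"shift after turn",np.round(R2.T@d*1000,1),"before",np.round(R.T@d*1000,1),"j6",round(o["joints"][5],2),"tcp",o["ee_pos"].round(4))
E
python3 -c "
from h import *
snap('w1')"
```

```text
(no output)
```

View pics/w1.png

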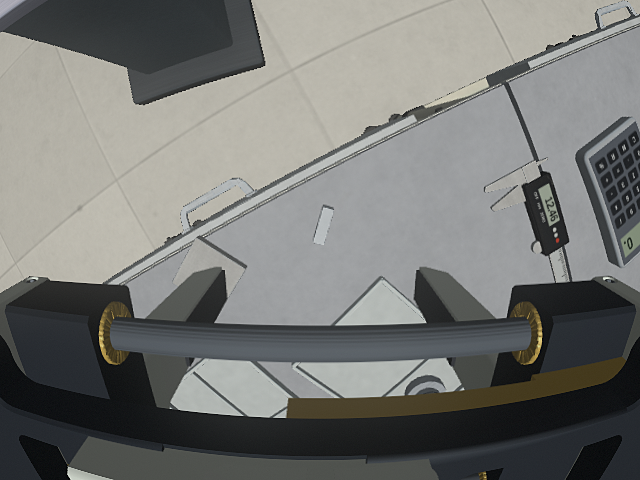

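The wrist view shows the gauge at (322,225), the test block partly hidden at (208,268), the part tray's front corner at (380,278) and the gauge tray below the bar.

```bash
cat >> h.py <<'E'
def blob(im,u,v,rad=40,k=None):
    "contour of the thing at (u,v): Otsu inside a window"
    u0,v0=max(u-rad,0),max(v-rad,0);g=cv2.cvtColor(im[v0:v+rad,u0:u+rad],cv2.COLOR_BGR2GRAY);g=cv2.GaussianBlur(g,(3,3),0)
    t,m=cv2.threshold(g,k or 0,255,cv2.THRESH_BINARY+(0 if k else cv2.THRESH_OTSU))
    if not m[v-v0,u-u0]: m=255-m
    n,l=cv2.connectedComponents(m);m=np.uint8(l==l[v-v0,u-u0])
    c=max(cv2.findContours(m,0,cv2.CHAIN_APPROX_NONE)[0],key=cv2.contourArea)
    print("thr",t,"area",cv2.contourArea(c),"box",cv2.boundingRect(c));return c[:,0]+[u0,v0]
def rect(c,z,o):
    W=np.array([onz("wrist",u,v,z,o)[:2]*1000 for u,v in c],np.float32);r=cv2.minAreaRect(W)
    b=cv2.boxPoints(r);e=b[1]-b[0];f=b[2]-b[1];L=e if np.hypot(*e)>np.hypot(*f) else f
    print("z",z,"c",np.round(r[0],1),"size",np.round(r[1],1),"long axis ang %.3f"%np.arctan2(L[1],L[0]));return r
E
python3 -c "
from h import *
im=cv2.imread('pics/w1.png');o=np.load('pics/w1.npy',allow_pickle=True).item()
c=blob(im,322,225,30)
for z in(.012,.02):rect(c,z,o)
s=cv2.resize(im[195:255,280:370],None,fx=6,fy=6,interpolation=cv2.INTER_CUBIC);cv2.drawContours(s,[((c-[280,195])*6+3)],-1,(0,0,255),1);cv2.imwrite('pics/w1c.png',s)
"
```

```text
thr 172.0 area 322.5 box (22, 13, 19, 37)
z 0.012 c [457.9 258. ] size [ 8.4 29.3] long axis ang -0.507
z 0.02 c [456.1 258.4] size [ 8.2 28.5] long axis ang -0.507
```

View pics/w1c.png

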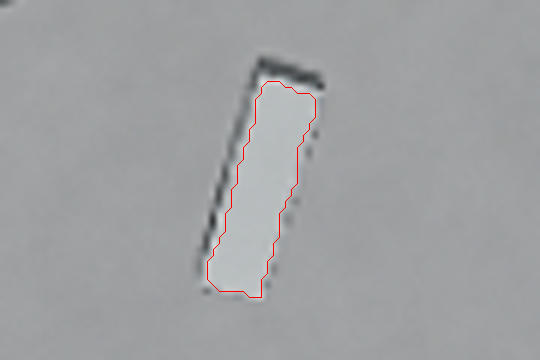

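The crop shows the contour hugging the gauge's top face. At z = 12 mm it measures 9 x 30 mm with thin dark sides, so this is the low gauge.

```bash
python3 -c "
from h import *
delta(.4579,.2580,.0215,1.064)"
```

```text
yaw 0.283 shift after turn [  0.7   2.6 129.1] before [ -0.    2.7 129.1] j6 -0.94 tcp [0.4573 0.2553 0.1506]
```

jog_arm --fingers '[0.4,0.4,0.4,0.4,0.4,0.4,0.4,1,1,1,1,1,1]' --pt "0 0 20" --pt "0 0 25" --pt "0.7 2.6 25" --pt "0 0 25" --pt "0 0 20" --pt "0 0 14" --pt "0 0 0" --pt "0 0 0" --pt "0 0 0" --pt "0 0 0" --pt "0 0 0" --pt "0 0 0" --pt "0 0 0" --yaw '[0.15,0.133,0,0,0,0,0,0,0,0,0,0,0]' --squeeze 25

```text
clock: 3.32
ee_pos: [0.4586, 0.2573, 0.0217]
tool_rot: [0.251, 0.968, -0.0, 0.0]
force: [-0.1, -0.3, 0.9]
width: 0.0088
gripper_force: 25.0
```

```bash
python3 -c "
from h import *
delta(.5988,.1419,.15,.504)"
```

```text
yaw 0.560 shift after turn [-168.8   67.  -128.3] before [-178.6  -32.9 -128.3] j6 -0.65 tcp [0.4586 0.2573 0.0217]
```

jog_arm --fingers '[1,1,1,1,1,1,1,1,1]' --pt "0 0 -30" --pt "0 0 -33" --pt "0 0 -33" --pt "0 0 -32" --pt "-42 17 0" --pt "-42 17 0" --pt "-42 17 0" --pt "-42 16 0" --pt "0 0 0" --yaw '[0.14,0.14,0.14,0.14,0,0,0,0,0]'

```text
clock: 4.45
ee_pos: [0.6, 0.1402, 0.1492]
tool_rot: [0.51, 0.86, -0.0, 0.0]
force: [-1.0, 0.1, -0.7]
width: 0.0088
gripper_force: 25.0
```

```bash
python3 -c "
from h import *
o,im=snap('w2')
print(o['ee_pos'],[np.round(pix(X,o)) for X in((.5988,.1419,.003),(.6264,.0921,.003))])"
```

```text
[0.59998589 0.14018876 0.14922503] [array([318., 223.]), array([319., 288.])]
```

View pics/w2.png

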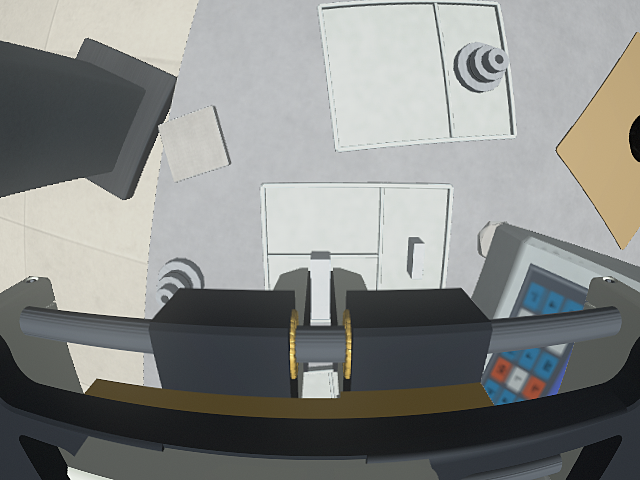

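The view shows the part tray whole, with corners (319,3), (498,2), (516,136) and (338,151). The gauge tray's far corners are (262,184) and (452,186), with the rib at row 254 and the divider at column 381. The test block is at (195,143), and the held gauge is at (320,270).

```bash
python3 -c "
from h import *
np.set_printoptions(precision=1,suppress=True)
im=cv2.imread('pics/w2.png');o=np.load('pics/w2.npy',allow_pickle=True).item()
print('pt');rect([(319,3),(498,2),(516,136),(338,151)],.008,o)
W=lambda u,v,z=.008:onz('wrist',u,v,z,o)[:2]*1000
a,b=W(262,184),W(452,186);d=(b-a);L=np.linalg.norm(d);d/=L;n=np.array([-d[1],d[0]])
print('gt',a,b,L,np.arctan2(d[1],d[0]))
ctr=(a+b)/2-n*60; print('ctr',ctr,'left',ctr-29*d+28.5*n,'right',ctr-29*d-28.5*n)
for q in((275,254),(372,254),(381,200),(262,250)): print(q,'tray xy',(W(*q)-ctr)@np.array([d,n]).T)
c=blob(im,195,143,50);rect(c,.01,o)
np.set_printoptions(precision=4);l=(ctr-29*d+28.5*n)/1000
delta(*l,.0265,np.arctan2(d[1],d[0]),o)
"
```

```text
pt
z 0.008 c [611.3 293.2] size [152.2 120.2] long axis ang 0.622
gt [544.7 149.4] [678.5 222.1] 152.25166249789208 0.49824973035413467
ctr [640.3 133.1] left [601.2 144.2] right [628.4  94.2]
(275, 254) tray xy [-67.3   2.8]
(372, 254) tray xy [11.7  2.9]
(381, 200) tray xy [17.3 47.5]
(262, 250) tray xy [-77.9   6.2]
thr 140.0 area 8709.5 box (0, 0, 100, 100)
z 0.01 c [478.6 153.3] size [86.4 80.5] long axis ang 0.469
yaw 0.002 shift after turn [  3.    3.  122.7] before [  3.    3.  122.7] j6 -0.35 tcp [0.6    0.1402 0.1492]
```

jog_arm --fingers '[1,1,1,1,1,1,1,0.7,0.7,0.7,0.7,0.7,0.7]' --pt "4 3 10" --pt "0 0 30" --pt "0 0 30" --pt "0 0 30" --pt "0 0 15" --pt "0 0 8.5" --pt "0 0 0" --pt "0 0 0" --pt "0 0 0" --pt "0 0 0" --pt "0 0 -30" --pt "0 0 -40" --pt "0 0 -50" --yaw '[0,0,0,0,0,0,0,0,0,0,0,0,0]'

```text
clock: 6.12
ee_pos: [0.5982, 0.1473, 0.1464]
tool_rot: [0.509, 0.861, -0.001, -0.001]
force: [1.0, -0.6, -0.7]
width: 0.0278
gripper_force: 0.0
```

```bash
python3 -c "
from h import *
im=cv2.imread('pics/w2.png');o=np.load('pics/w2.npy',allow_pickle=True).item()
rect([(213,107),(230,163),(177,181),(160,125)],.01,o)
delta(.4786,.1450,.16,.3)
delta(.5877,-.217,.16,.3)
"
```

```text
z 0.01 c [480.9 153.3] size [47.3 48.4] long axis ang -0.792
yaw 0.204 shift after turn [  33.2 -114.9  -13.4] before [  55.7 -105.9  -13.4] j6 -0.35 tcp [0.5982 0.1473 0.1464]
yaw 0.204 shift after turn [-344.9 -117.7  -13.5] before [-314.  -185.1  -13.5] j6 -0.35 tcp [0.5982 0.1473 0.1464]
```

```bash
python3 -c "
from h import *
o,im=snap('w3');u,v=pix((.5995,.147,.012),o);print(u,v)
s=cv2.resize(im[150:300,220:420],None,fx=4,fy=4,interpolation=cv2.INTER_CUBIC);cv2.imwrite('pics/w3c.png',s)
"
```

```text
320.0452703811111 230.3031006808508
```

View pics/w3c.png

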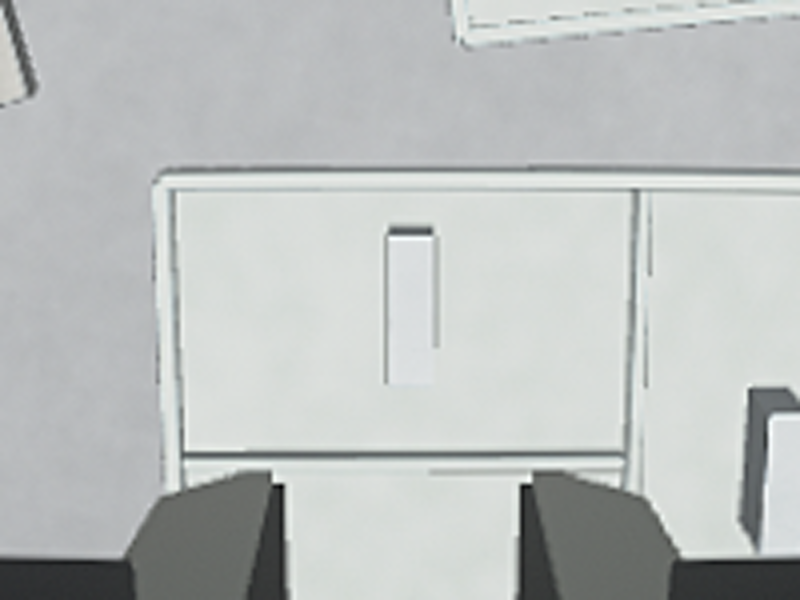

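The crop shows the low gauge inside the left bay: gauge top (387,236)-(432,384), bay floor (178,190)-(626,452) in crop pixels.

```bash
python3 -c "
from h import *
im=cv2.imread('pics/w3.png');o=np.load('pics/w3.npy',allow_pickle=True).item()
f=lambda L:[(a/4+220,b/4+150) for a,b in L]
rect(f([(178,190),(632,190),(626,455),(184,457)]),.003,o)
rect(f([(387,236),(433,236),(432,384),(386,384)]),.012,o)
rect(f([(155,172),(150+510,172),(464,46)]),.008,o)
print(*[onz('wrist',*q,.008,o)[:2]*1000 for q in f([(155,172),(464,46)])])
"
```

```text
z 0.003 c [601.7 144.7] size [91.6 55.8] long axis ang 0.508
z 0.012 c [600.  149.7] size [ 9.  29.5] long axis ang -1.069
z 0.008 c [581.  183.6] size [98.3 24.1] long axis ang 0.504
[543.75945257 149.34459259] [584.57462231 199.31881282]
```

jog_arm --fingers '[0.7,0.7,0.7,0.7,1,1,1,1,1,1,1,1,1,0.7,0.7,0.7,0.7,0.7,0.7,0.7]' --pt "0 0 40" --pt "0 0 40" --pt "0 0 30" --pt "0 0 10" --pt "0 0 0" --pt "0 0 0" --pt "0 0 0" --pt "0 0 0" --pt "0 0 -3" --pt "-5 1 0" --pt "0 0 0" --pt "0 0 3" --pt "0 0 0" --pt "0 0 0" --pt "0 0 0" --pt "0 0 0" --pt "0 0 -30" --pt "0 0 -40" --pt "0 0 -50" --pt "0 0 0" --yaw '[0,0,0,0,0,0,0,0,0,0,0,0,0,0,0,0,0,0,0,0]'

```text
clock: 8.68
ee_pos: [0.6057, 0.1442, 0.1518]
tool_rot: [0.508, 0.861, 0.003, 0.004]
force: [0.7, 0.0, 0.1]
width: 0.0277
gripper_force: 0.0
```

```bash
python3 -c "
from h import *
o,im=snap('w4');print(o['ee_pos'])
for t in(215,220,224):
  c=blob(im,320,226,20,t) 
g=cv2.cvtColor(im,6);print(g[226,305:335],g[200:255:2,320])
delta(.4786,.1500,.16,.3)
"
```

```text
[0.60568769 0.14421277 0.15178676]
thr 215.0 area 1490.0 box (0, 0, 40, 40)
thr 220.0 area 1056.0 box (0, 0, 40, 40)
thr 224.0 area 1500.0 box (0, 0, 40, 40)
[219 219 220 219 220 221 219 220 221 220 221 221 221 221 221 218 216 220
 220 220 221 220 220 221 220 219 219 218 218 218] [220 190 146 206 202 203 200 220 219 219 220 220 218 218 219 219 220 221
 221 222 223 208 218 220 220 221 223 165]
yaw 0.204 shift after turn [  42.9 -118.   -11.9] before [  65.9 -106.9  -11.9] j6 -0.35 tcp [0.6041 0.1439 0.1487]
```

```bash
python3 -c "
from h import *
delta(.481,.153,.150,.779)
"
```

```text
yaw -0.275 shift after turn [ 92.9 -81.2  -1.9] before [  67.4 -103.4   -1.9] j6 -0.35 tcp [0.6041 0.1439 0.1487]
```

jog_arm --fingers '[0,0,0,0,0,0,0]' --pt "0 0 0" --pt "0 0 0" --pt "31 -27 0" --pt "31 -27 0" --pt "31 -27 0" --pt "0 0 0" --pt "0 0 0" --yaw '[-0.14,-0.135,0,0,0,0,0]'

```text
clock: 9.6
ee_pos: [0.4793, 0.1528, 0.1453]
tool_rot: [0.386, 0.923, -0.0, -0.0]
force: [0.7, -0.3, -0.4]
width: 0.0915
gripper_force: 0.0
```

```bash
python3 -c "
from h import *
o,im=snap('w5')
u,v=map(int,pix((.481,.153,.01),o));print(u,v)
c=blob(im,u,v,70);r=rect(c,.01,o);e=cv2.approxPolyDP(c,8,True);print(e[:,0].tolist())
cv2.drawContours(im,[c],-1,(0,0,255),1);cv2.imwrite('pics/w5c.png',im)
"
```

```text
320 229
thr 172.0 area 5804.0 box (0, 0, 100, 112)
z 0.01 c [461.6 148.3] size [78.7 89.3] long axis ang -0.807
[[250, 159], [250, 270], [285, 207], [288, 256], [292, 248], [335, 257], [342, 238], [346, 258], [346, 199], [318, 199], [341, 201], [342, 237], [328, 225], [334, 208], [316, 224], [306, 204], [316, 199], [285, 207], [281, 198], [311, 159], [300, 169], [301, 159]]
```

View pics/w5c.png

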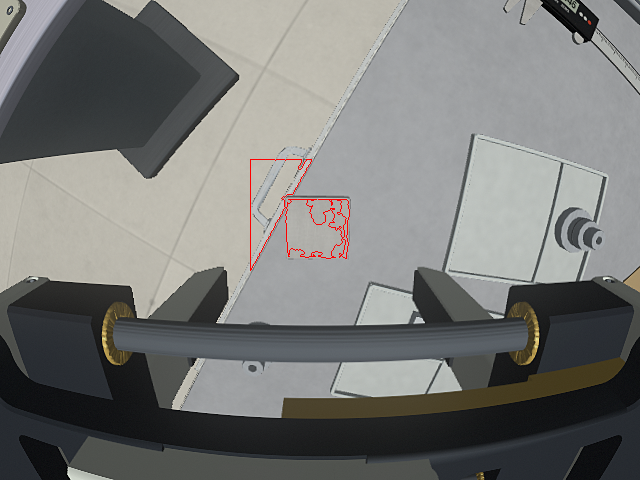

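The picture shows the test block square to the tool, with corners (285,198), (349,199), (347,258) and (288,258); its near-left corner almost touches the bench edge.

```bash
python3 -c "
from h import *
o=np.load('pics/w5.npy',allow_pickle=True).item()
r=rect([(285.5,199),(349.5,199),(347,258),(288,258)],.01,o)
delta(r[0][0]/1000,r[0][1]/1000,.021)
print(*[onz('wrist',*q,.008,o)[:2]*1000 for q in((475,133),(607,178),(447,273))])
"
```

```text
z 0.01 c [479.1 151.8] size [49.1 47.5] long axis ang 0.778
yaw 0.000 shift after turn [ -0.2  -1.2 124.7] before [ -0.2  -1.2 124.7] j6 -0.57 tcp [0.4799 0.1528 0.1457]
[513.33024012 296.11612918] [640.29469673 381.88202526] [584.14903077 201.17847267]
```

jog_arm --fingers '[0,0,0,0,0,0,1,1,1,1,1]' --pt "0 -1 30" --pt "0 0 30" --pt "0 0 30" --pt "0 0 24" --pt "0 0 10" --pt "0 0 0" --pt "0 0 0" --pt "0 0 0" --pt "0 0 0" --pt "0 0 0" --pt "0 0 0" --yaw '[0,0,0,0,0,0,0,0,0,0,0]' --squeeze 35

```text
clock: 11.02
ee_pos: [0.4787, 0.1522, 0.0223]
tool_rot: [0.386, 0.923, -0.0, 0.0]
force: [-0.1, -0.0, 3.8]
width: 0.0494
gripper_force: 35.0
```

```bash
python3 -c "
from h import *
# block tray centre avg, yaw .595
c=np.array([.691,-.036]);d=np.array([np.cos(.595),np.sin(.595)]);b=c-.029*d;print(b)
delta(*b,.15,.595);delta(*b,.15,.595+np.pi/2)
"
```

```text
[ 0.66698369 -0.05225475]
yaw 0.184 shift after turn [-274.9   41.4 -127.7] before [-277.8   -9.7 -127.7] j6 -0.57 tcp [0.4787 0.1522 0.0223]
yaw -1.387 shift after turn [ -41.4 -274.9 -127.7] before [-277.8   -9.7 -127.7] j6 -0.57 tcp [0.4787 0.1522 0.0223]
```

jog_arm --fingers '[1,1,1,1,1,1,1,1,1,1,1,1,1,1,1]' --pt "0 0 -15" --pt "0 0 -33" --pt "0 0 -40" --pt "0 0 -40" --pt "0 0 0" --pt "0 0 0" --pt "0 0 0" --pt "0 0 0" --pt "0 0 0" --pt "-9 -55 0" --pt "-8 -55 0" --pt "-8 -55 0" --pt "-8 -55 0" --pt "-8 -55 0" --pt "0 0 0" --yaw '[0,-0.17,-0.17,-0.17,-0.17,-0.17,-0.17,-0.17,-0.17,-0.027,0,0,0,0,0]'

```text
clock: 12.9
ee_pos: [0.667, -0.0571, 0.1497]
tool_rot: [-0.291, 0.957, -0.0, -0.0]
force: [-1.3, 0.5, -1.3]
width: 0.0495
gripper_force: 35.0
```

```bash
python3 -c "
from h import *
o,im=snap('w6')
print(o['ee_pos'],o['joints'][5],[np.round(pix(X,o)) for X in((.667,-.0523,.003),(.515,.032,.044),(.568,-.11,.046))])"
```

```text
[ 0.66697365 -0.057068    0.14969216] -2.323657921846323 [array([325., 227.]), array([532., 138.]), array([337.,  75.])]
```

View pics/w6.png

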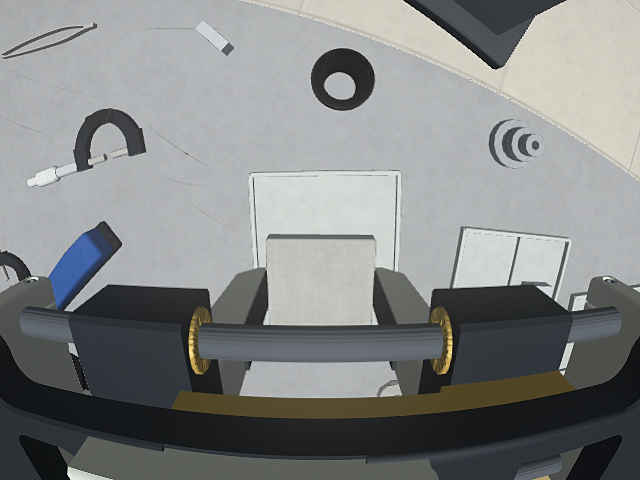

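The view shows the block tray's front corners (249,173) and (400,171), the loupe top (342,78), the turned part's spigot (535,145) and the tall gauge (215,38).

```bash
python3 -c "
from h import *
im=cv2.imread('pics/w6.png');o=np.load('pics/w6.npy',allow_pickle=True).item()
W=lambda u,v,z=.008:onz('wrist',u,v,z,o)[:2]*1000
a,b=W(249,172),W(401,170);e=a-b
s=np.linalg.norm(e);n=-e/s;d=np.array([n[1],-n[0]]);print(s,d,np.arctan2(d[1],d[0]))
bc=((a+b)/2+48.5*d)/1000;print(bc)
delta(*bc,.0255,np.arctan2(n[1],n[0]))
print('part',W(535,145,.044),'g',W(215,38,.01),'loupe',W(342,78,.046))
"
```

```text
119.13778486491474 [0.82217293 0.56923781] 0.605578508143517
[ 0.66834968 -0.05082979]
yaw -0.013 shift after turn [ -4.4   2.2 124.4] before [ -4.4   2.2 124.4] j6 -2.32 tcp [ 0.6661 -0.0551  0.1499]
part [517.53678139  37.48874582] g [ 586.81617999 -210.1920465 ] loupe [ 568.16519881 -106.14523386]
```

jog_arm --fingers '[1,1,1,1,1,1,1]' --pt "-4 2 0" --pt "0 0 30" --pt "0 0 35" --pt "0 0 30" --pt "0 0 15" --pt "0 0 0" --pt "0 0 0" --yaw '[-0.013,0,0,0,0,0,0]'

```text
clock: 13.82
ee_pos: [0.669, -0.0494, 0.0421]
tool_rot: [-0.3, 0.954, -0.001, 0.001]
force: [-0.0, 0.6, -1.3]
width: 0.0495
gripper_force: 35.0
```

```bash
python3 -c "
from h import *
delta(.66835,-.05083,.0258)
"
```

```text
yaw 0.000 shift after turn [ 1.4 -0.7 16.3] before [ 1.4 -0.7 16.3] j6 -2.33 tcp [ 0.669  -0.0494  0.0421]
```

jog_arm --fingers '[1,1,1,0.32,0.32,0.32,0.32,0.32,0.32]' --pt "1 0 8" --pt "0 0 8" --pt "0 0 0" --pt "0 0 0" --pt "0 0 0" --pt "0 0 0" --pt "0 0 -30" --pt "0 0 -40" --pt "0 0 -50" --yaw '[0,0,0,0,0,0,0,0,0]'

```text
clock: 14.95
ee_pos: [0.666, -0.05, 0.1439]
tool_rot: [-0.299, 0.954, 0.001, -0.001]
force: [0.8, 1.2, -0.4]
width: 0.0631
gripper_force: 0.0
```

```bash
python3 -c "
from h import *
delta(.5868,-.2135,.16)
o=np.load('pics/w6.npy',allow_pickle=True).item()
im=cv2.imread('pics/w6.png')
c=blob(im,210,33,26)
rect(c,.02,o)
print(cv2.approxPolyDP(c,3,True)[:,0].tolist())
"
```

```text
yaw 0.000 shift after turn [158.5 -88.9 -15.9] before [158.5 -88.9 -15.9] j6 -2.33 tcp [ 0.666  -0.05    0.1439]
thr 138.0 area 2601.0 box (0, 0, 52, 52)
z 0.02 c [ 585.5 -214. ] size [48.2 41.8] long axis ang 0.611
[[184, 7], [184, 58], [235, 58], [235, 7]]
```

jog_arm --fingers '[0.4,0.4,0.4,0.4,0.4,0.4,0.4,0.4,0.4,0.4,0.4,0.4,0.4,0.4,0.4,0.4,0.4,0.4]' --pt "40 -22 0" --pt "40 -22 0" --pt "40 -22 0" --pt "38 -23 0" --pt "0 0 0" --pt "0 0 0" --pt "0 0 0" --pt "0 0 0" --pt "0 0 0" --pt "0 0 0" --pt "0 0 0" --pt "0 0 0" --pt "0 0 0" --pt "0 0 0" --pt "0 0 0" --pt "0 0 0" --pt "0 0 0" --pt "0 0 0" --yaw '[0,0,0,0,0.18,0.18,0.18,0.18,0.18,0.18,0.18,0.18,0.18,0.18,0.18,0.18,0.14,0]'

```text
clock: 17.2
ee_pos: [0.5882, -0.2135, 0.1441]
tool_rot: [0.748, 0.663, -0.0, -0.0]
force: [-0.5, 0.4, 0.7]
width: 0.0559
gripper_force: 0.0
```

```bash
python3 -c "
from h import *
o,im=snap('w7');print(o['ee_pos'],o['joints'][5])
u,v=map(int,pix((.5868,-.2135,.02),o));print(u,v)
c=blob(im,u,v,35);rect(c,.02,o);rect(c,.012,o)
s=cv2.resize(im[170:290,240:400],None,fx=5,fy=5,interpolation=cv2.INTER_CUBIC);cv2.drawContours(s,[((c-[240,170])*5+2)],-1,(0,0,255),1);cv2.imwrite('pics/w7c.png',s)
"
```

```text
[ 0.58820992 -0.21348149  0.1441049 ] -0.3100199314389871
316 233
thr 199.0 area 388.5 box (29, 14, 14, 38)
z 0.02 c [ 586.8 -211.2] size [28.9  9. ] long axis ang 1.409
z 0.012 c [ 586.5 -213.2] size [29.7  9.3] long axis ang 1.409
```

View pics/w7c.png

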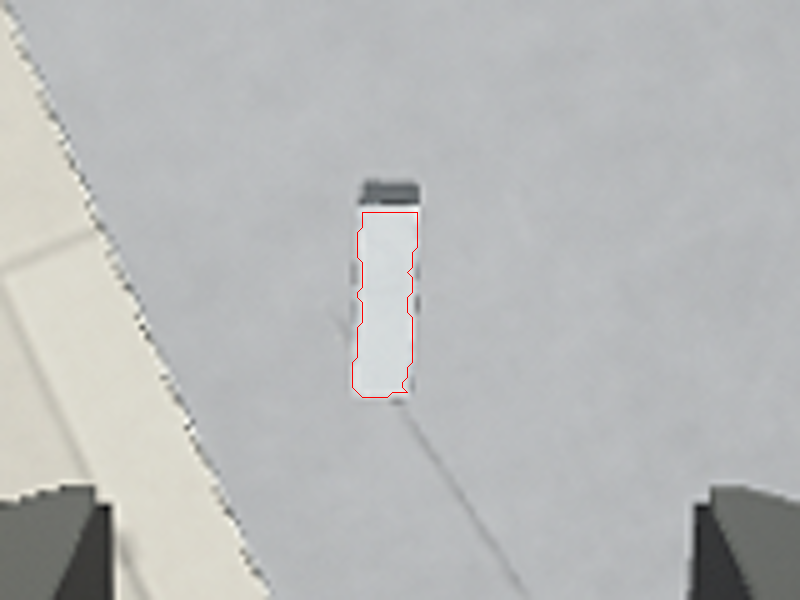

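The crop shows the tall gauge with its contour, at full-image pixel about (317,231) and standing square to the jaws.

```bash
python3 -c "
from h import *
delta(.5868,-.2115,.023,-.162)
"
```

```text
yaw 0.044 shift after turn [  1.7  -1.7 121.1] before [  1.8  -1.6 121.1] j6 -0.31 tcp [ 0.5882 -0.2135  0.1441]
```

jog_arm --fingers '[0.4,0.4,0.4,0.4,0.4,1,1,1,1,1,1]' --pt "2 -2 30" --pt "0 0 35" --pt "0 0 30" --pt "0 0 26" --pt "0 0 0" --pt "0 0 0" --pt "0 0 0" --pt "0 0 0" --pt "0 0 0" --pt "0 0 0" --pt "0 0 0" --yaw '[0.044,0,0,0,0,0,0,0,0,0,0]' --squeeze 25

```text
clock: 18.62
ee_pos: [0.5866, -0.2113, 0.0232]
tool_rot: [0.763, 0.646, 0.0, 0.0]
force: [0.8, 0.5, 1.5]
width: 0.0087
gripper_force: 25.0
```

```bash
python3 -c "
from h import *
# right bay = measured left bay centre shifted -57 along tray y
l=np.array([.6017,.1447]);n=np.array([-np.sin(.503),np.cos(.503)]);r=l-.057*n;print(r)
delta(*r,.13,.503)
"
```

```text
[0.6291772 0.09476  ]
yaw -0.668 shift after turn [ 247.6  184.9 -106.8] before [ 308.9   -8.2 -106.8] j6 -0.26 tcp [ 0.5866 -0.2113  0.0232]
```

jog_arm --fingers '[1,1,1,1,1,1,1,1,1,1,1,1,1]' --pt "0 0 -20" --pt "0 0 -30" --pt "0 0 -30" --pt "0 0 -27" --pt "41 31 0" --pt "41 31 0" --pt "41 31 0" --pt "41 31 0" --pt "41 31 0" --pt "42 30 0" --pt "0 0 0" --pt "0 0 0" --pt "0 0 0" --yaw '[-0.167,-0.167,-0.167,-0.167,0,0,0,0,0,0,0,0,0]'

```text
clock: 20.25
ee_pos: [0.6294, 0.0929, 0.13]
tool_rot: [0.51, 0.86, -0.0, -0.0]
force: [0.2, -0.1, -0.3]
width: 0.009
gripper_force: 25.0
```

```bash
python3 -c "
from h import *
o,im=snap('w8');print(o['ee_pos'])
delta(.6292,.0948,.0268,.503)
s=cv2.resize(im[90:330,160:480],None,fx=2.5,fy=2.5,interpolation=cv2.INTER_CUBIC);cv2.imwrite('pics/w8c.png',s)
"
```

```text
[0.6294275  0.09288254 0.1299781 ]
yaw -0.002 shift after turn [  1.9   0.7 103.3] before [  1.9   0.7 103.3] j6 -0.44 tcp [0.6295 0.0929 0.1301]
```

View pics/w8c.png

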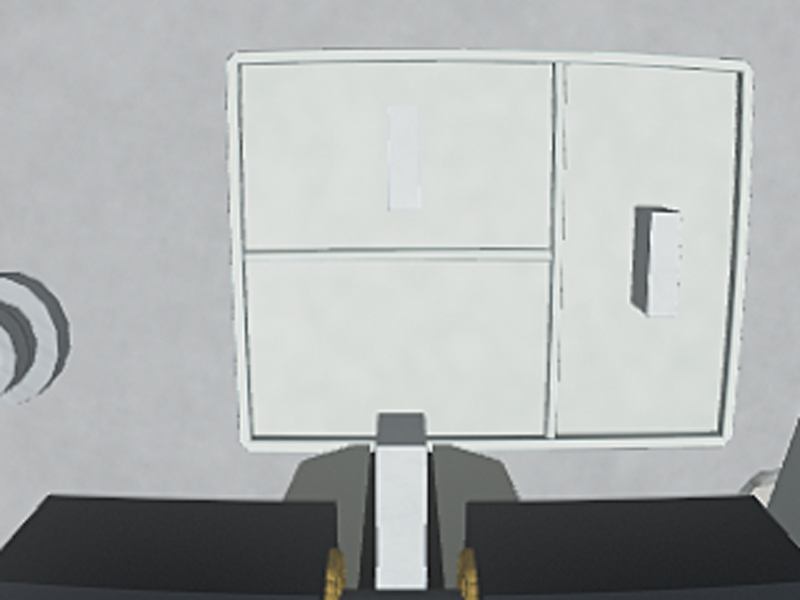

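The crop shows the whole gauge tray: low gauge (388,106)-(421,210) in the left bay, right bay floor (247,260)-(543,437), and the held tall gauge at (400,430).

```bash
python3 -c "
from h import *
o=np.load('pics/w8.npy',allow_pickle=True).item()
f=lambda L:[(a/2.5+160,b/2.5+90) for a,b in L]
rect(f([(244,64),(552,64),(549,248),(246,250)]),.003,o)
rect(f([(247,262),(548,262),(543,436),(252,438)]),.003,o)
rect(f([(388,106),(420,106),(421,210),(389,210)]),.012,o)
rect(f([(228,53),(750,62),(731,443),(242,449)]),.008,o)
"
```

```text
z 0.003 c [601.2 145.3] size [90.4 55.4] long axis ang 0.502
z 0.003 c [629.2  93.6] size [91.2 55.5] long axis ang 0.508
z 0.012 c [603.3 145.9] size [ 9.1 29.7] long axis ang -1.062
z 0.008 c [640.2 134.1] size [154.7 119.5] long axis ang 0.507
```

jog_arm --fingers '[1,1,1,1,1,1]' --pt "1.5 0 20" --pt "0 0 35" --pt "0 0 25" --pt "0 0 10" --pt "0 0 0" --pt "0 0 0" --yaw '[0,0,0,0,0,0]'

```text
clock: 21.05
ee_pos: [0.6297, 0.0956, 0.0413]
tool_rot: [0.509, 0.861, 0.001, 0.001]
force: [0.1, -0.6, 0.1]
width: 0.0089
gripper_force: 25.0
```

```bash
python3 -c "
from h import *
delta(.6289,.0944,.0266,.503)
"
```

```text
yaw -0.000 shift after turn [-0.6 -1.3 14.7] before [-0.6 -1.3 14.7] j6 -0.43 tcp [0.6297 0.0956 0.0413]
```

jog_arm --fingers '[1,1,1,0.7,0.7,0.7,0.7,0.7,0.7,0.7]' --pt "-0.5 -1 10" --pt "0 0 4.5" --pt "0 0 0" --pt "0 0 0" --pt "0 0 0" --pt "0 0 0" --pt "0 0 -30" --pt "0 0 -45" --pt "0 0 -45" --pt "0 0 0" --yaw '[0,0,0,0,0,0,0,0,0,0]'

```text
clock: 22.3
ee_pos: [0.6314, 0.0949, 0.1512]
tool_rot: [0.509, 0.861, 0.003, 0.004]
force: [0.8, 0.3, -0.2]
width: 0.0276
gripper_force: 0.0
```

```bash
python3 -c "
from h import *
delta(.516,.034,.15,.503)
"
```

```text
yaw 0.000 shift after turn [   2.2 -130.5    0.2] before [   2.2 -130.5    0.2] j6 -0.43 tcp [0.6314 0.0949 0.1512]
```

jog_arm --fingers '[0.2,0.2,0.2,0.2,0.2]' --pt "2 -44 0" --pt "0 -44 0" --pt "0 -42 0" --pt "0 0 0" --pt "0 0 0" --yaw '[0,0,0,0,0]'

```text
clock: 22.92
ee_pos: [0.5135, 0.0339, 0.1454]
tool_rot: [0.509, 0.861, 0.0, 0.0]
force: [0.4, 0.5, 1.3]
width: 0.0725
gripper_force: 0.0
```

```bash
python3 -c "
from h import *
o,im=snap('w9');print(o['ee_pos'],[np.round(pix((.516,.034,z),o)) for z in(.044,.03,.012)])
s=cv2.resize(im[120:320,220:440],None,fx=3,fy=3,interpolation=cv2.INTER_CUBIC);cv2.imwrite('pics/w9c.png',s)
"
```

```text
[0.51352828 0.03385537 0.14535665] [array([321., 242.]), array([321., 237.]), array([321., 231.])]
```

View pics/w9c.png

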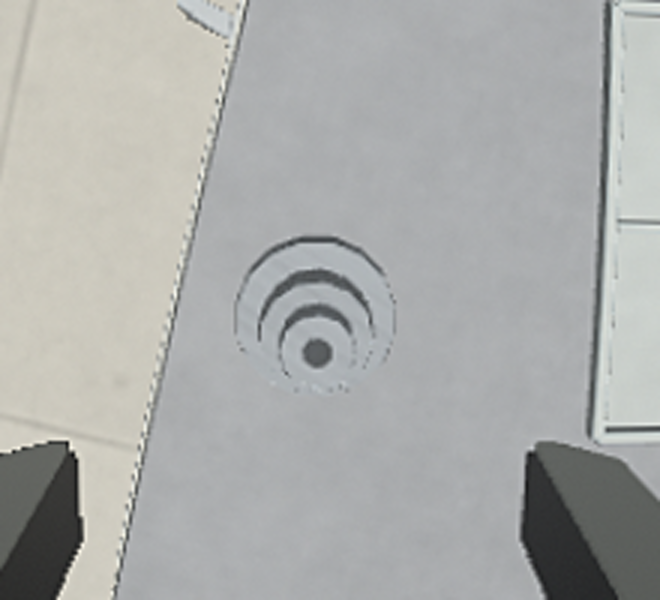

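The crop shows the turned part from above; its bore centre at crop (317,353) is full-image (325.7,237.7). Nothing is close to it.

```bash
python3 -c "
from h import *
o=np.load('pics/w9.npy',allow_pickle=True).item()
p=onz('wrist',325.7,237.7,.044,o);print(p,onz('wrist',220+315.5/3,120+318/3,.012,o))
delta(*p[:2],.034)
"
```

```text
[0.51715611 0.03804834 0.044     ] [0.51688392 0.03874291 0.012     ]
yaw 0.000 shift after turn [  2.    4.7 111.6] before [  2.    4.7 111.6] j6 -0.54 tcp [0.514  0.034  0.1456]
```

jog_arm --fingers '[0.2,0.2,0.2,0.2,0.2,0.2,1,1,1,1,1,1]' --pt "2 4.5 10" --pt "0 0 30" --pt "0 0 35" --pt "0 0 25" --pt "0 0 11.5" --pt "0 0 0" --pt "0 0 0" --pt "0 0 0" --pt "0 0 0" --pt "0 0 0" --pt "0 0 0" --pt "0 0 0" --yaw '[0,0,0,0,0,0,0,0,0,0,0,0]' --squeeze 35

```text
clock: 24.48
ee_pos: [0.5163, 0.0376, 0.0343]
tool_rot: [0.509, 0.861, -0.0, 0.0]
force: [0.3, -0.4, 1.7]
width: 0.0268
gripper_force: 35.0
```

```bash
python3 -c "
from h import *
c=np.array([.6113,.2920]);d=np.array([np.cos(.615),np.sin(.615)]);b=c-.029*d;print(b)
delta(*b,.16,.615);delta(*b,.16,.615+np.pi/2)
"
```

```text
[0.58761357 0.2752682 ]
yaw -0.112 shift after turn [ 153.   195.3 -125.8] before [ 173.8  177.  -125.8] j6 -0.53 tcp [0.5163 0.0376 0.0343]
yaw 1.459 shift after turn [ 195.3 -153.  -125.8] before [ 173.8  177.  -125.8] j6 -0.53 tcp [0.5163 0.0376 0.0343]
```

jog_arm --fingers '[1,1,1,1,1,1,1,1,1,1,1,1]' --pt "0 0 -20" --pt "0 0 -35" --pt "0 0 -35" --pt "0 0 -36" --pt "24 39 0" --pt "24 39 0" --pt "24 39 0" --pt "24 39 0" --pt "24 39 0" --pt "0 0 0" --pt "0 0 0" --pt "0 0 0" --yaw '[-0.056,-0.056,0,0,0,0,0,0,0,0,0,0]'

```text
clock: 25.98
ee_pos: [0.6061, 0.2472, 0.16]
tool_rot: [0.46, 0.888, -0.0, -0.0]
force: [0.1, 0.1, -0.6]
width: 0.0271
gripper_force: 35.0
```

```bash
python3 -c "
from h import *
o,im=snap('w10');print(o['ee_pos'])
s=cv2.resize(im[90:330,160:480],None,fx=2.5,fy=2.5,interpolation=cv2.INTER_CUBIC);cv2.imwrite('pics/w10c.png',s)
"
```

```text
[0.606102   0.24717531 0.16004281]
```

View pics/w10c.png

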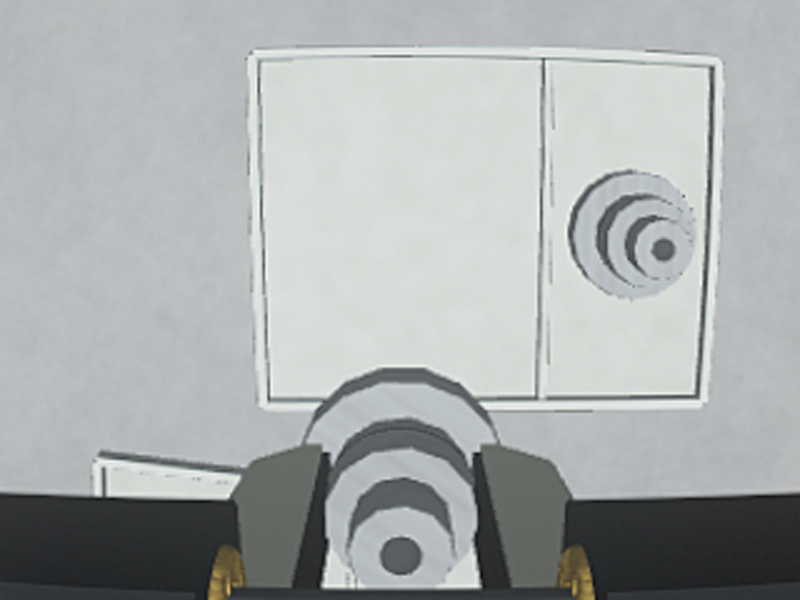

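The crop shows the whole part tray, outer corners (248,51), (721,60), (706,403) and (262,407), with the empty bay ahead of the held part.

```bash
python3 -c "
from h import *
o=np.load('pics/w10.npy',allow_pickle=True).item()
f=lambda L:[(a/2.5+160,b/2.5+90) for a,b in L]
r=rect(f([(248,49),(721,58),(707,405),(262,408)]),.008,o)
r2=rect(f([(262,59),(541,61),(536,397),(273,398)]),.003,o)
c=np.array(r[0])/1000;a=.622;b=c-.029*np.array([np.cos(a),np.sin(a)]);print(b)
delta(*b,.0375)
"
```

```text
z 0.008 c [611.3 292.8] size [155.  119.1] long axis ang 0.617
z 0.003 c [588.5 276. ] size [ 90.3 114.5] long axis ang -0.949
[0.58771087 0.27589389]
yaw 0.000 shift after turn [ 34.2   1.5 122.7] before [ 34.2   1.5 122.7] j6 -0.3 tcp [0.6062 0.2472 0.1602]
```

jog_arm --fingers '[1,1,1,1,1,1,1,1]' --pt "34 1.5 0" --pt "0 0 20" --pt "0 0 35" --pt "0 0 30" --pt "0 0 20" --pt "0 0 5" --pt "0 0 0" --pt "0 0 0" --yaw '[0,0,0,0,0,0,0,0]'

```text
clock: 27.02
ee_pos: [0.5891, 0.2772, 0.0518]
tool_rot: [0.46, 0.888, 0.001, 0.001]
force: [-0.4, 0.5, -0.7]
width: 0.0273
gripper_force: 35.0
```

```bash
python3 -c "
from h import *
delta(.588,.276,.0376)
"
```

```text
yaw 0.000 shift after turn [-0.3 -1.6 14.2] before [-0.3 -1.6 14.2] j6 -0.25 tcp [0.5891 0.2772 0.0518]
```

jog_arm --fingers '[1,1,1,0.3,0.3,0.3,0.3,0.3,0.3,0.3,0.3,0.3,0.3,0.3,0.3,0.3,0.3]' --pt "0 -1.5 9" --pt "0 0 5" --pt "0 0 0" --pt "0 0 0" --pt "0 0 0" --pt "0 0 0" --pt "0 0 0" --pt "0 0 -20" --pt "0 0 -40" --pt "0 0 -50" --pt "0 0 -50" --pt "-50 -15 0" --pt "-50 -15 0" --pt "-50 -15 0" --pt "-50 -15 0" --pt "0 0 0" --pt "0 0 0" --yaw '[0,0,0,0,0,0,0,0,0,0,0,0,0,0,0,0,0]'

```text
clock: 29.15
ee_pos: [0.6532, 0.0782, 0.1973]
tool_rot: [0.46, 0.888, 0.0, 0.0]
force: [-0.8, -0.2, -0.0]
width: 0.0655
gripper_force: 0.0
```

```bash
python3 -c "
from h import *
o,im=snap('w11');print(o['ee_pos'])
cv2.imwrite('pics/side1.png',camera('side')[:,:,::-1])
a=im[0:320,100:540];b=cv2.imread('pics/side1.png')[150:380,230:440]
b=cv2.resize(b,None,fx=1.62,fy=1.391);cv2.imwrite('pics/fin.png',np.hstack([a,b]))
"
```

```text
[0.6532207  0.07824417 0.19730413]
```

View pics/fin.png

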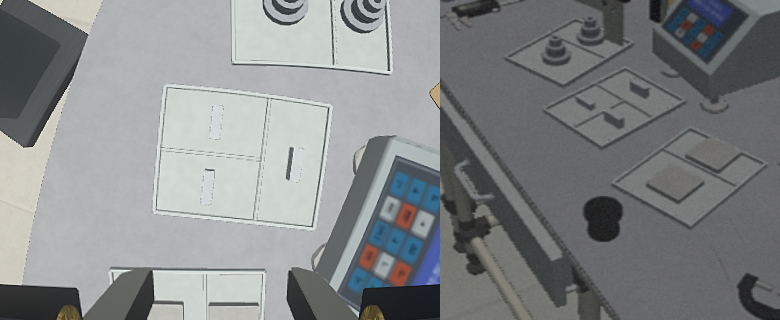

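The left half shows the tall gauge centred at about (207,187), the low gauge at (216,122), and the turned part near (286,5). The right half (side view) shows the test block at (675,183) in its bay and the loupe unmoved at (603,218).

```bash
python3 -c "
from h import *
o=np.load('pics/w11.npy',allow_pickle=True).item()
np.set_printoptions(precision=1,suppress=True)
W=lambda u,v,z:onz('wrist',u+100,v,z,o)[:2]*1000
print('tall',W(207.5,187,.02),'low',W(216,122,.012),'part flange',W(287,7,.015))
S=lambda u,v,z:onz('side',(u-440)/1.62+230,v/1.391+150,z)[:2]*1000
print('block',S(675,183,.013),'bay',np.mean([S(612,183,.008),S(691,227,.008)],0)+48.5*np.array([.822,.569]),'part',S(556,36+6,.03))
"
```

```text
tall [629.8  95. ] low [603. 146.] part flange [592.2 271.7]
block [666.5 -57.3] bay [668.7 -55.8] part [590.2 282. ]
```

```bash
python3 -c "
from cell import close_job
print(close_job())"
```

```text
the job is handed in; nothing more can be done
None
```

All four pieces are in their bays, the loupe is where it was, and the job was handed in at about 29 s. My last check put both gauges and the test block within about 3 mm of their bay centres; the turned part's reading was rougher, about 6 mm at worst.

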